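# Set up a lit picture display on a craft stall

### The arm

A 6-joint arm with a two-finger parallel gripper is mounted at the origin on the work surface. World frame = base frame: x ahead of the robot, y to its left, z up, the work surface at z = 0. Lengths are in m, angles in rad, forces in N, time in s.
With the tool pointing down it reaches from about 0.275 to 0.775 m from the base axis. Payload 14.6 kg.
Tool frame: the origin (TCP) lies midway between the tips of the shut fingers; the grasp point (between the pads) lies 19 mm behind it (robot.grasp_offset is the z of the grasp point in the tool frame, in m); z points along the fingers, y is the line along which they close (so a half turn about z gives the same grasp; the last joint's range is limited). The gripper opens to 85 mm and grips with 20 to 120 N. Pads are 22 mm wide; open, the fingers measure 114 mm over their backs; the gripper's body (76 mm by 85 mm) begins 54 mm behind the grasp point. The pads swing forward as they close: fully open they stand 13 mm farther back than shut.
Start: joints at [1.006, 0.263, -0.048, 1.259, 0, 1.415], TCP at [0.209, 0.482, 0.231] pointing down, gripper open.
Joint ranges: [-2.65, 2.65], [-0.89, 1.7], [-1.18, 1.37], [-2.13, 2.11], [-1.35, 1.29], [-3.14, 3.14]. Speed limits (rad/s): [1.89, 1.89, 2.57, 2.79, 3.14, 3.14].

### API

Orientations are given as a 3x3 rotation matrix whose columns are the frame's x, y, z axes.
In Python, from rig import robot gives the robot as it stands. The module is installed in compiled form; this text tells all that it offers.
- The arm moves only by the shell command python3 -m crank 'ROWS' [FORCE]. ROWS is JSON, a list of rows, each a list of 5 numbers: the shift along the tool's x, y, z in m, then the turn about the tool's z in degrees, then the opening, from 0 (shut) to 1 (fully open). A call has 1 to 5 rows; each row is the pose to reach, as a shift and turn from the pose commanded when the call began, along the tool's axes at that moment; what a row does not reach only later rows make up. A row lasts 1/10 s, in which the tool goes at most 50 mm and 8.59 degrees, less where a joint would pass 70% of its speed; a pose out of reach is approached as far as the arm can. A call with a gripper value outside its range is refused whole. The fingers move at their own pace and stop on an object; FORCE is the grip in N (left out, the last holds). Time passes only in rows, so rows that repeat a pose let the fingers close. It gives the time, the measured TCP pose, the force, the opening and the grip force at its end, in the units of the state.
- robot.get_state(): the state, without advancing time (a new reading comes with each control period).
- robot.read_camera(name): name is "side" or "top" or "wrist"; returns a dict with "img" (480x640x3 uint8, blue, green, red), "camera_matrix" (3x3 intrinsics, pixels), "rvec" (rotation vector, rad) and "tvec" (3), from world to camera coordinates, as OpenCV has them. Camera axes: x right, y down, z forward; pixel columns grow to the right and rows downward; lengths in m; the calibration is good to about 2 mm. A picture is of the moment at which its call begins. There is no depth.
- robot.finish_job(): hands the job in; it is judged then, once.
The state is a dict: "clock": time; "joint_positions": joint angles; "dq": joint speeds; "joint_efforts": joint torques, N m; "tool_pos": TCP position; "tool_rot": TCP orientation; "ft_force": force on the tool from outside, world axes, zero at the start; "ft_torque": the same for the moment, N m; "grip_width": opening from 0.0 (shut) to 1.0 (fully open); "gripper_force": force on a finger pad.
Only numpy, scipy, OpenCV 4.12 (cv2) and the standard library are available. Lean on these libraries where they do the work, as an engineer would, in place of code of your own. Each camera call takes 0.05 s, during which the arm holds its last target. There are 200 camera calls.

### The job

Take the tallest picture board out of the browsing rack and lean it on the wooden easel: bottom edge on the easel's base behind the ledge lip, top tilted back against the sloping rests, centred, picture facing the customers, set down gently and not dropped. Then slide the picture lamp onto the easel's rail from its open end, lens towards the board, fully home against the end stop so that the spring catch pops up behind it. Let go of both, and leave the other boards and the goods on the table where they are.

Things in the scene. Friction and masses are not known exactly. Their poses are not given: they have to be found in the camera images.
- easel: fixed wooden easel. Origin at table height; +x to the customers (away from robot), y along the ledge, z up. Base plate top z 12 mm, x -85..105, y -90..90. Two sloping rests 16 mm wide at y -35 and 35: front face meets the base top at x -10 and slopes back (to -x) 18 degrees (0.314 rad) from vertical for 108 mm. Ledge lip in front: x 14..22, y -75..75, top z 22
- ledge (a point): point on the easel's base top in the middle of the 24 mm wide slot (foot of the rests to lip) that takes the board's bottom edge: easel x 2, y 0, z 12 mm; axes of the easel
- rail_entry (a point): tip of the lamp rail's open (-y) end, at the rail head's top: easel x 75, y -86, z 30 mm; axes of the easel. Aluminium T rail along y: stem 8 mm wide z 12..24, head 20 mm wide z 24..30, full width from easel y -75 to the end stop's face at y 25 (stop 22 mm wide, to z 40); the last 12 mm before y -75 is a narrower lead-in tip
- lamp_home (a point): where the lamp's origin is when it is fully home on the rail (easel x 75, y 0, z 17 mm); axes of the easel
- catch (a joint): spring catch: rounded steel nub 8 mm wide standing 4.5 mm out of the rail head's top at easel y -36.5 mm. 0 = up, grows as pressed down (m, to 0.006). The lamp presses it down on its way (about 5 to 10 N of push along the rail); it springs up behind the lamp's tail when the lamp is home
- tall_board: the tallest plywood picture board, 10 mm thick (x), 110 mm wide (y), 180 mm high (z), about 0.14 kg, standing upright in one of the rack's three slots (any of them). Origin at the centre of its bottom edge; picture on its +x side
- board_top (a point): centre of the tall board's top edge
- board_left (a point): middle of the tall board's +y side edge
- lamp: black picture lamp, 40 (x) by 50 (y) mm, flat grip sides z 0..43, aluminium head above to z 55; 0.12 kg. Origin centre of underside; white lens on its -x side. A channel runs through along y, open below and at both ends: 24 mm wide z 5..13, mouth 13 mm wide between bottom lips z 0..5. On the rail its roof (z 13) rests on the rail head. Starts upright on the table
- lamp_lens (a point): middle of the lamp's white lens (lamp x -18, z 49 mm)
- rack: fixed dark browsing rack, 190 (x) by 140 mm (y); origin centre of underside. Slots along y at x = -60, 0, 60 mm, each 14 mm wide between ribs 8 mm thick that reach z 36 mm; slot floor at z 8 mm
- wide_board: plywood picture board 10 mm thick, 140 mm wide, 125 mm high, in another slot of the rack; origin centre of bottom edge; leave it
- small_board: plywood picture board 10 mm thick, 90 mm wide, 150 mm high, in another slot of the rack; origin centre of bottom edge; leave it
- jar: amber jar 56 mm across, 75 mm high, near the lamp; origin centre of underside
- tin: tin with a white label, 60 mm across, 60 mm high, near the lamp; origin centre of underside
- figurine: turned wooden figurine 54 mm across, 112 mm high; origin centre of underside
- stick_cup: wooden cup of sticks, 70 mm across, cup 85 mm, sticks to 140 mm high; origin centre of underside
- coasters: pile of cork coasters 90 mm across, 28 mm high; origin centre of underside
- bud_vase: small turned wooden vase 46 mm across, 95 mm high, beside the rack; origin centre of underside
Not all that is in view belongs to the job. Several things have the shape of the lamp; the one meant has the colours described above. What is shaped like the tall_board but purple or yellow is not meant.

How it is judged:
On the way, in this order (a step that is already met when the one before it is completed fails the run):
1. the tall board leans on the easel and has been let go (angle between tall_board's own z axis and vertical between 0.19 and 0.5 rad and x of tall_board in the frame of easel between -0.012 and 0.015 m and y of tall_board in the frame of easel between -0.025 and 0.025 m and z of tall_board in the frame of easel between 0.008 and 0.019 m and x of board_top in the frame of easel below -0.03 m and y of board_left in the frame of easel above 0.02 m and angle between the y axis of tall_board and the y axis of easel, either way round below 0.17 rad and contact force between tall_board and easel above 0.2 N and linear speed of tall_board below 0.02 m/s and contact force between the fingers and tall_board below 0.05 N), for 0.3 s.
2. the lamp is home on the rail with the catch up behind it (distance between lamp and lamp_home below 0.006 m and y of lamp in the frame of lamp_home above -0.004 m and value of joint catch below 0.0015 m and angle between the y axis of lamp and the y axis of easel, either way round below 0.12 rad and angle between lamp's own z axis and vertical below 0.12 rad and x of lamp_lens in the frame of lamp_home below -0.01 m and linear speed of lamp below 0.02 m/s), for 0.2 s.
At the end, for the whole second after the job is handed in: Tall board on the easel base behind the lip, picture to customers, tilted back 11-28 degrees on the rests, centred within 25 mm, square within 10 degrees. Lamp on the rail within 4 mm of home, lens to the board, catch up (under 1.5 mm). Both released and at rest (all of step 1 and all of step 2 and contact force between the fingers and lamp below 0.05 N); the robot touches nothing.
It fails at once if the tall board was dropped: let go in the air (height (world z) of tall_board above 0.035 m and contact force between the fingers and tall_board below 0.02 N and distance of tall_board from where it was at the start of the episode above 0.04 m).
It fails at once if another board was moved more than 20 mm (distance of any of wide_board, small_board from where it was at the start of the episode above 0.02 m).
It fails at once if goods on the table were pushed more than 20 mm or knocked over (distance of any of jar, tin, figurine, stick_cup, coasters, bud_vase from where it was at the start of the episode above 0.02 m or angle between any of jar, tin, figurine, stick_cup, coasters, bud_vase's own z axis and vertical above 0.5 rad).
It also fails if it takes over 64 s, if anything falls off the work surface, if the arm or the gripper's body presses on something with over 40 N, if the wrist force passes 120 N, or if a joint passes its speed limit or range.

## Working session

There is one attempt and no reset: what is moved stays moved. The work goes in short steps, Python scripts to look and compute and a shell command to move; the robot and the scene stay as the last step left them, time stands still between calls to the robot, and variables do not carry over. Pictures are saved under pics/ and viewed, at most 10 in all, crops included, and the job is handed in when it is done.

```bash
mkdir -p pics
cat > h.py <<'E'
import numpy as np, cv2
from rig import robot
def cap(n,f):
    c=robot.read_camera(n); cv2.imwrite(f'pics/{f}.png',c['img'])
    np.savez(f'pics/{f}.npz',K=c['camera_matrix'],r=c['rvec'],t=c['tvec']); return c
def cam(f):
    d=np.load(f'pics/{f}.npz'); R=cv2.Rodrigues(d['r'])[0]; return d['K'],R,d['t'].reshape(3),d['r']
def px2w(f,u,v,z):
    K,R,t,_=cam(f); d=R.T@np.linalg.inv(K)@[u,v,1]; o=-R.T@t; return o+d*(z-o[2])/d[2]
def w2px(f,P):
    K,R,t,r=cam(f); return cv2.projectPoints(np.array(P,float).reshape(-1,3),r,t,K,None)[0].reshape(-1,2)
def tri(obs):
    A=[];b=[]
    for f,u,v in obs:
        K,R,t,_=cam(f); d=R.T@np.linalg.inv(K)@[u,v,1]; d/=np.linalg.norm(d); o=-R.T@t
        M=np.eye(3)-np.outer(d,d); A.append(M); b.append(M@o)
    return np.linalg.solve(sum(A),sum(b))
E
python3 - <<'E'
from h import *
np.set_printoptions(precision=4,suppress=True)
for n in ('top','side'):
    cap(n,n+'1'); K,R,t,_=cam(n+'1'); print(n,-R.T@t,R[2],K[0,0])
s=robot.get_state(); print(s['clock'],s['tool_rot'],robot.grasp_offset)
E
```

```text
top [0.3829 0.0042 1.3522] [ 0.1657  0.0114 -0.9861] 549.5932406977466
side [-0.1479 -1.1644  0.9442] [ 0.4656  0.728  -0.5032] 584.1306832588067
0.1 [[-0.9172  0.3984 -0.0005]
 [ 0.3984  0.9172 -0.0008]
 [ 0.0002 -0.0009 -1.    ]] -0.0187
```

View pics/top1.png

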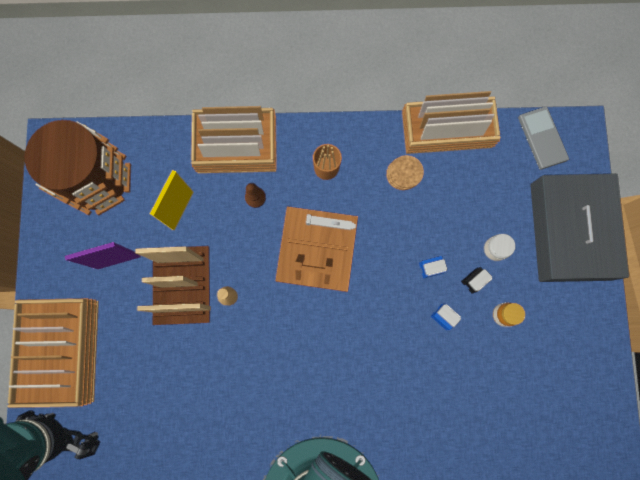

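View pics/side1.png

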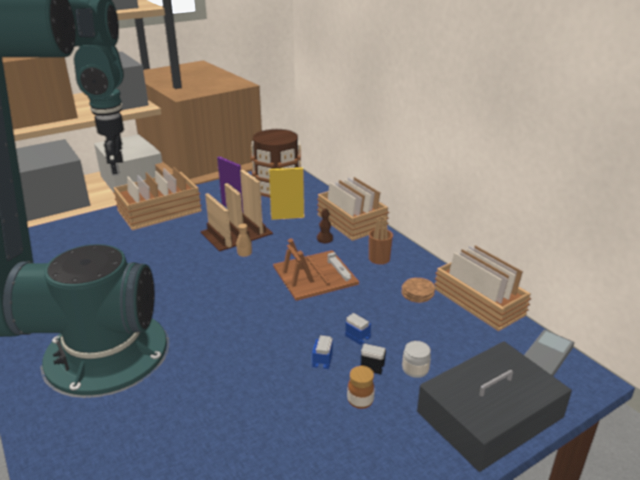

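The top view shows the rack at about (180,285), with the tallest board likely in the far slot. The easel is at (317,248) with its rail at (330,222), and the black lamp is at (478,279). Next I'll take enlarged crops.

Run:
```python
import cv2,numpy as np
t=cv2.imread('pics/top1.png'); s=cv2.imread('pics/side1.png')
def c(i,x,y,w=100,h=75): return cv2.resize(i[y:y+h,x:x+w],(400,300),interpolation=cv2.INTER_CUBIC)
cv2.imwrite('pics/c1.png',np.vstack([np.hstack([c(t,133,245),c(t,268,207,120,90)]),np.hstack([c(t,415,240),c(s,190,165,120,90)])]))
```

```text
(no output)
```

View pics/c1.png

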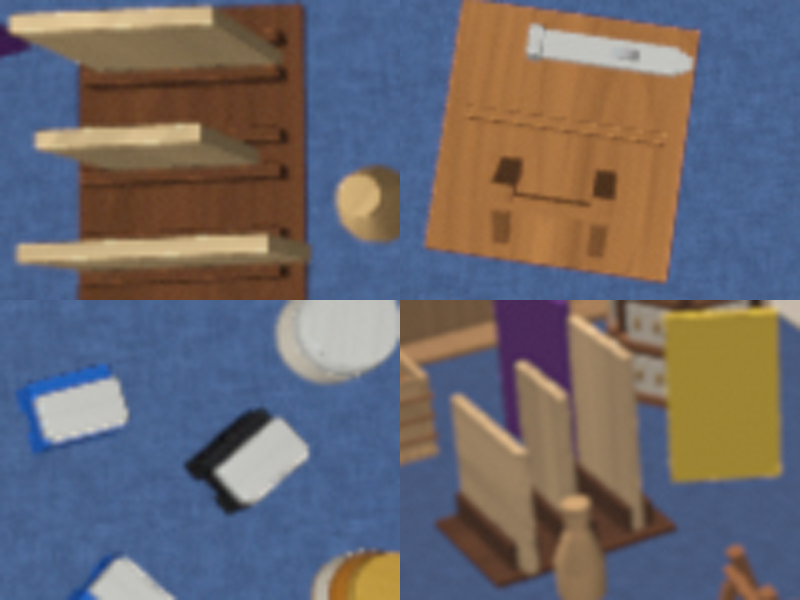

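```bash
cat >> h.py <<'E'
def fit(f,obj,pix,x0):
    # planar pose x,y,yaw of an object whose points (object frame) are seen at pixels
    from scipy.optimize import least_squares
    obj=np.array(obj,float);pix=np.array(pix,float)
    def W(p): c,s=np.cos(p[2]),np.sin(p[2]); return np.c_[p[0]+c*obj[:,0]-s*obj[:,1],p[1]+s*obj[:,0]+c*obj[:,1],obj[:,2]]
    r=least_squares(lambda p:(w2px(f,W(p))-pix).ravel(),x0); return r.x,r.fun.reshape(-1,2)
E
python3 - <<'E'
from h import *
np.set_printoptions(precision=4,suppress=True)
a=lambda X,Y:(133+X/4,245+Y/4)
b=lambda X,Y:(268+(X-400)/3.333,207+Y/3.333)
# rail: stop far-left top z 40? use base corners, rail tip
p,r=fit('top1',[(-.085,.09,.012),(-.085,-.09,.012),(.105,-.09,.012),(.075,-.086,.030)],[b(425,247),b(667,282),b(700,30),b(692,62)],[.45,.1,-.1]); print('easel',p,np.degrees(p[2]),r)
L=px2w('top1',*a(12,24),.188);R=px2w('top1',*a(213,17),.188)
print('tall',L,R,(L+R)/2,np.linalg.norm(L-R),np.degrees(np.arctan2(-(L-R)[0],(L-R)[1])))
for n,l,rr,z in(('mid',(36,140),(200,131),.158),('near',(17,255),(268,244),.133)):
    L=px2w('top1',*a(*l),z);R=px2w('top1',*a(*rr),z);print(n,(L+R)/2,np.linalg.norm(L-R))
print('lamp head', px2w('top1',415+261/4,240+(460-300)/4,.055),'vase',px2w('top1',133+362/4,245+195/4,.095))
print('jar',px2w('top1',512,313,.075),'tin',px2w('top1',502,246,.06), 'fig',px2w('top1',252,189,.112))
E
```

```text
easel [ 0.579   0.0001 -0.1596] -9.145259084524994 [[-0.284   0.0597]
 [ 0.1912 -0.1223]
 [ 0.1576 -0.2306]
 [-0.0636  0.2841]]
tall [0.5636 0.3888 0.188 ] [0.5653 0.2804 0.188 ] [0.5645 0.3346 0.188 ] 0.10838917324710978 0.8476272428275626
mid [0.5055 0.3384 0.158 ] 0.08991865031182111
near [0.4445 0.3301 0.133 ] 0.13925759030809778
lamp head [ 0.4987 -0.3838  0.055 ] vase [0.4751 0.215  0.095 ]
jar [ 0.4198 -0.4451  0.075 ] tin [ 0.5778 -0.4392  0.06  ] fig [0.716  0.1475 0.112 ]
```

Board widths come out at 108, 90 and 139 mm against the expected 110, 90 and 140, so the far board is the tall one. The easel fit residuals are under 0.3 px. Next I'll move over the tall board.

```bash
cat >> h.py <<'E'
def go(x,y,z,yaw):
    # tool shift and turn (deg) needed from here; yaw = world angle (deg) of the tool's y axis, modulo 180
    s=robot.get_state();R=np.array(s['tool_rot']);p=np.array(s['tool_pos'])
    d=R.T@(np.array([x,y,z])-p); a=np.degrees(np.arctan2(R[1,1],R[0,1]))
    t=(a-yaw+90)%180-90
    print('t',round(s['clock'],2),'tcp',p.round(4),'yawY',round(a,2),'shift',d.round(4),'turn',round(t,2),'F',np.round(s['ft_force'],1),'w',round(s['grip_width'],3),'gf',round(s['gripper_force'],1),'j6',round(s['joint_positions'][5],2))
E
python3 -m crank '[[-0.24,0.004,0,42,0.4],[-0.24,0.004,0,42,0.4],[-0.24,0.004,0,42,0.4],[-0.24,0.004,0,42,0.4],[-0.24,0.004,0,42,0.4]]' 
python3 -c "
from h import *
go(.5645,.3346,.231,1.7)"
```

```text
clock: 0.6
tool_pos: [0.4331, 0.3881, 0.2309]
tool_rot: [[-0.409, 0.913, -0.0], [0.913, 0.409, -0.0], [-0.0, -0.0, -1.0]]
ft_force: [0.2, 1.2, -0.3]
grip_width: 0.402
gripper_force: 0.0
t 0.6 tcp [0.4331 0.3881 0.2309] yawY 24.12 shift [-1.025e-01  9.810e-02 -1.000e-04] turn 22.42 F [ 0.2  1.2 -0.3] w 0.402 gf 0.0 j6 1.74
```

```bash
python3 -m crank '[[-0.05,0.05,0,8,0.4],[-0.1025,0.098,0,16,0.4],[-0.1025,0.098,0,22.4,0.4],[-0.1025,0.098,0,22.4,0.4],[-0.1025,0.098,0,22.4,0.4]]' >/dev/null
python3 -c "
from h import *
cap('wrist','w1')
go(.5645,.3346,.156,1.7)
print(w2px('w1',[(.5645,.3346,.188),(.5628,.39,.188),(.566,.28,.188)]))"
```

```text
t 1.15 tcp [0.5621 0.337  0.2309] yawY 2.17 shift [-0.0025  0.0023  0.0749] turn 0.47 F [-0.4  0.8  0.2] w 0.4 gf 0.0 j6 1.95
[[327.82085427 286.14649184]
 [329.05339233 169.88818   ]
 [326.45663913 382.9295958 ]]
```

View pics/w1.png

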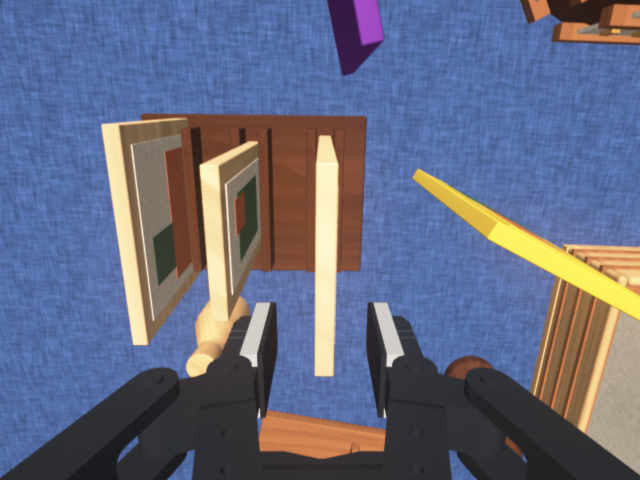

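The wrist view shows the tall board's top edge centred between the fingers, running from (327,163) to (325,375). The other boards have their pictures on the +x side.

```bash
python3 -c "
from h import *
a=px2w('w1',327,163,.188);b=px2w('w1',324.5,375,.188);c=(a+b)/2;d=a-b
yaw=np.degrees(np.arctan2(-d[0],d[1]));print(a,b,c,np.linalg.norm(d),yaw)
go(c[0],c[1],.156,yaw)"
```

```text
[0.56178188 0.39295593 0.188     ] [0.56480303 0.2847739  0.188     ] [0.56329246 0.33886492 0.188     ] 0.10822421499020297 1.5996598116598837
t 1.15 tcp [0.5621 0.337  0.2309] yawY 2.17 shift [0.0018 0.0013 0.0749] turn 0.57 F [-0.4  0.8  0.2] w 0.4 gf 0.0 j6 1.95
```

```bash
python3 -m crank '[[0.002,0.001,0.02,0.6,0.4],[0.002,0.001,0.045,0.6,0.4],[0.002,0.001,0.065,0.6,0.4],[0.002,0.001,0.075,0.6,0.4],[0.002,0.001,0.075,0.6,0.4]]' 40 >/dev/null
python3 -m crank '[[0,0,0,0,0],[0,0,0,0,0],[0,0,0,0,0],[0,0,0,0,0],[0,0,0,0,0]]' 40
python3 -m crank '[[0,0,0,0,0],[0,0,0,0,0],[0,0,-0.01,0,0],[0,0,-0.025,0,0],[0,0,-0.04,0,0]]' 
python3 -c "
from h import *
go(.5645,.3346,.3,1.7)"
```

```text
clock: 2.15
tool_pos: [0.5641, 0.3395, 0.1576]
tool_rot: [[-0.027, 1.0, 0.002], [1.0, 0.027, 0.001], [0.001, 0.002, -1.0]]
ft_force: [0.1, 0.1, 6.1]
grip_width: 0.111
gripper_force: 41.1
clock: 2.65
tool_pos: [0.5635, 0.3389, 0.1974]
tool_rot: [[-0.026, 1.0, -0.0], [1.0, 0.026, -0.0], [-0.0, -0.0, -1.0]]
ft_force: [0.3, 1.0, -1.2]
grip_width: 0.113
gripper_force: 39.9
t 2.65 tcp [0.5635 0.3389 0.1974] yawY 1.52 shift [-0.0044  0.0009 -0.1026] turn -0.18 F [ 0.3  1.  -1.2] w 0.113 gf 39.9 j6 1.96
```

```bash
python3 -m crank '[[0,0,-0.025,0,0],[0,0,-0.06,0,0],[0,0,-0.085,0,0],[0,0,-0.1,0,0],[0,0,-0.1,0,0]]' >/dev/null
python3 -m crank '[[-0.03,0,0,2,0],[-0.075,0.003,0,5,0],[-0.125,0.004,0,8,0],[-0.175,0.008,0,10.6,0],[-0.22,0.01,0,10.6,0]]' >/dev/null
python3 -c "
from h import *
go(.581,-.0002,.26,-9.15)"
```

```text
t 3.65 tcp [0.5789 0.1172 0.2956] yawY -9.18 shift [-0.1156  0.0209  0.0356] turn -0.03 F [ 1.8 -0.2 -0.1] w 0.109 gf 39.9 j6 1.79
```

```bash
python3 -m crank '[[-0.03,0.005,0,0,0],[-0.07,0.013,0,0,0],[-0.1,0.018,0,0,0],[-0.1155,0.021,0,0,0],[-0.1155,0.021,0,0,0]]' >/dev/null
python3 -m crank '[[0,0,0.02,0,0],[0,0,0.05,0,0],[0,0,0.075,0,0],[0,0,0.085,0,0],[0,0,0.085,0,0]]' >/dev/null
python3 - <<'E'
from h import *
go(.581,-.0002,.165,-9.15)
t=cap('top','top2')['img'];s=cap('side','side2')['img']
c=lambda i,x,y,w,h:cv2.resize(i[y:y+h,x:x+w],(400,600),interpolation=cv2.INTER_CUBIC)
cv2.imwrite('pics/c2.png',np.hstack([c(t,265,190,100,150),c(s,265,170,100,150)]))
E
```

```text
t 4.65 tcp [0.5812 0.003  0.2104] yawY -9.03 shift [-0.0032  0.0004  0.0454] turn 0.12 F [ 0.1  0.3 -0.4] w 0.109 gf 39.9 j6 1.59
```

View pics/c2.png

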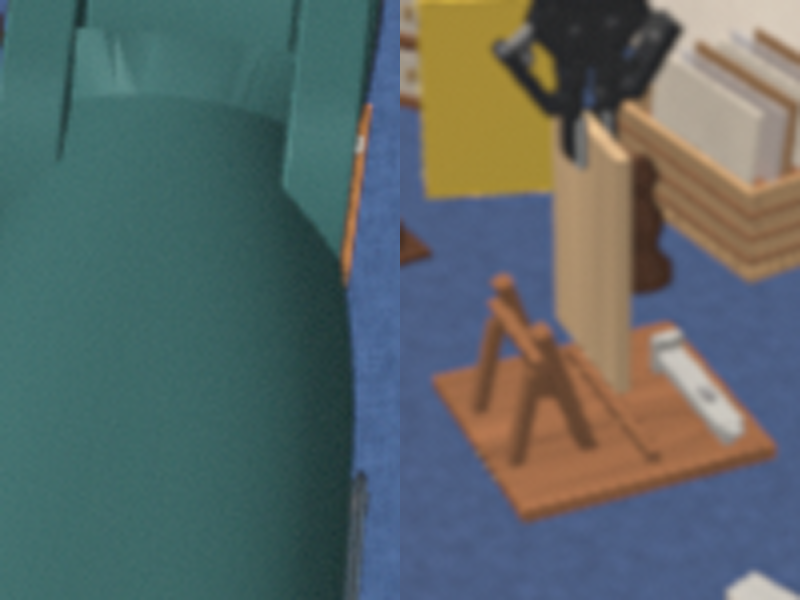

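Run:
```python
from h import *
np.set_printoptions(precision=4,suppress=True)
b=lambda X,Y:(265+(X-400)/4,170+Y/4)
O=[(-.085,.09,.012),(-.085,-.09,.012),(.105,-.09,.012)]
p,r=fit('side2',O,[b(433,380),b(527,516),b(775,447)],[.579,0,-.16]);print(p,np.degrees(p[2]),r)
c,s=np.cos(-.158),np.sin(-.158);R=np.array([[c,-s],[s,c]])
tcp=np.array([.5812,.003])
for x,y in((-.005,-.055),(.005,-.055)):
  q=np.r_[tcp+R@[x,y],.0608]; print((w2px('side2',q)[0]-[265,170])*4+[400,0])
  q=np.r_[tcp+R@[x,y],.2408]; print('top',(w2px('side2',q)[0]-[265,170])*4+[400,0])
```

```text
[ 0.5751 -0.0081 -0.1485] -8.50660817459766 [[-0.7312 -0.2444]
 [-0.4378 -0.0602]
 [ 1.1547  0.0582]]
[611.3865 389.2908]
top [610.8582 155.3143]
[624.8215 385.9866]
top [625.1048 152.3488]
```

```bash
python3 -m crank '[[-0.003,0,0.01,0.1,0],[-0.006,0,0.025,0.1,0],[-0.006,0,0.036,0.1,0],[-0.006,0,0.042,0.1,0],[-0.006,0,0.042,0.1,0]]' 
for i in 1 2; do python3 -m crank '[[0,0,0.001,0,0],[0,0,0.002,0,0],[0,0,0.003,0,0],[0,0,0.003,0,0],[0,0,0.003,0,0]]'|egrep 'tool_pos|ft_f'; done
```

```text
clock: 5.25
tool_pos: [0.5806, -0.0039, 0.1687]
tool_rot: [[0.16, 0.987, -0.001], [0.987, -0.16, 0.0], [0.0, -0.001, -1.0]]
ft_force: [0.7, 0.9, -1.6]
grip_width: 0.114
gripper_force: 39.9
tool_pos: [0.581, -0.0039, 0.1664]
ft_force: [0.2, 0.7, -1.3]
tool_pos: [0.5809, -0.0039, 0.1632]
ft_force: [-1.1, 0.0, -0.7]
```

```bash
for i in 1 2; do python3 -m crank '[[0,0,0.001,0,0],[0,0,0.001,0,0],[0,0,0.001,0,0]]'|egrep 'tool_pos|ft_f'; done
```

```text
tool_pos: [0.5809, -0.0039, 0.1623]
ft_force: [-0.0, -0.1, -0.7]
tool_pos: [0.5812, -0.004, 0.1616]
ft_force: [0.9, -0.9, 4.7]
```

```bash
python3 -m crank '[[0,0,0.001,0,0],[0,0,0.001,0,0],[0,0,0.001,0,0]]'|egrep 'tool_pos|ft_f'
python3 - <<'E'
from h import *
s=cap('side','side3')['img']
cv2.imwrite('pics/c3.png',cv2.resize(s[180:300,260:380],(600,600),interpolation=cv2.INTER_CUBIC))
E
```

```text
tool_pos: [0.5816, -0.0042, 0.1616]
ft_force: [-2.0, -1.6, 15.4]
```

View pics/c3.png

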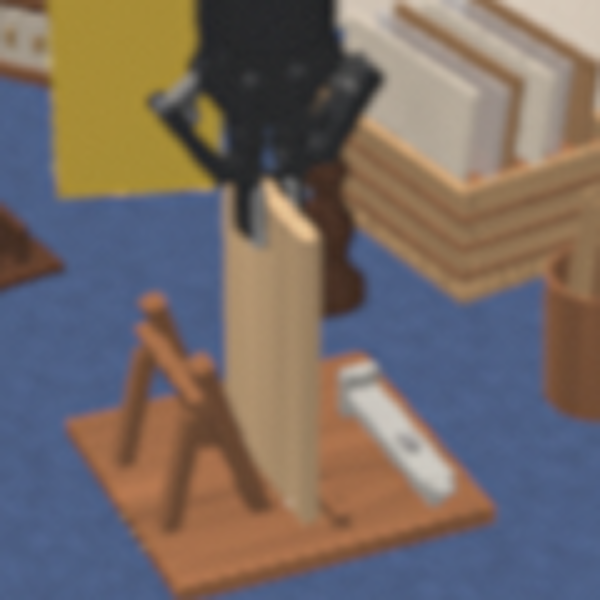

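The board bottom touched at TCP z 0.1616, exactly the height for resting on the base and not on the lip. It stands in the slot, with its lower corner at about (305,520). Next I'll relieve the load and tilt it back between slightly opened fingers.

```bash
python3 -m crank '[[0,0,-0.001,0,0.111],[0,0,-0.002,0,0.12],[0,-0.003,-0.002,0,0.2],[0,-0.007,-0.002,0,0.3],[0,-0.007,-0.002,0,0.3]]' 20
python3 -m crank '[[0,-0.002,0,0,0.3],[0,-0.004,0,0,0.3],[0,-0.006,0,0,0.3],[0,-0.008,0,0,0.3],[0,-0.010,0,0,0.3]]' |egrep 'tool_pos|ft_f|grip'
python3 -m crank '[[0,-0.002,0,0,0.3],[0,-0.004,0,0,0.3],[0,-0.006,0,0,0.3],[0,-0.008,0,0,0.3],[0,-0.010,0,0,0.3]]' |egrep 'tool_pos|ft_f|grip'
python3 - <<'E'
from h import *
s=cap('side','side4')['img']
cv2.imwrite('pics/c4.png',cv2.resize(s[180:300,260:380],(600,600),interpolation=cv2.INTER_CUBIC))
E
```

```text
clock: 7.7
tool_pos: [0.5734, -0.0027, 0.1622]
tool_rot: [[0.159, 0.987, -0.001], [0.987, -0.159, 0.0], [-0.0, -0.001, -1.0]]
ft_force: [0.2, -0.3, 0.3]
grip_width: 0.297
gripper_force: 0.0
tool_pos: [0.564, -0.0012, 0.1623]
ft_force: [-0.5, -0.1, 0.3]
grip_width: 0.3
gripper_force: 0.0
tool_pos: [0.5541, 0.0004, 0.1623]
ft_force: [-0.7, 0.2, -0.6]
grip_width: 0.298
gripper_force: 0.0
```

View pics/c4.png

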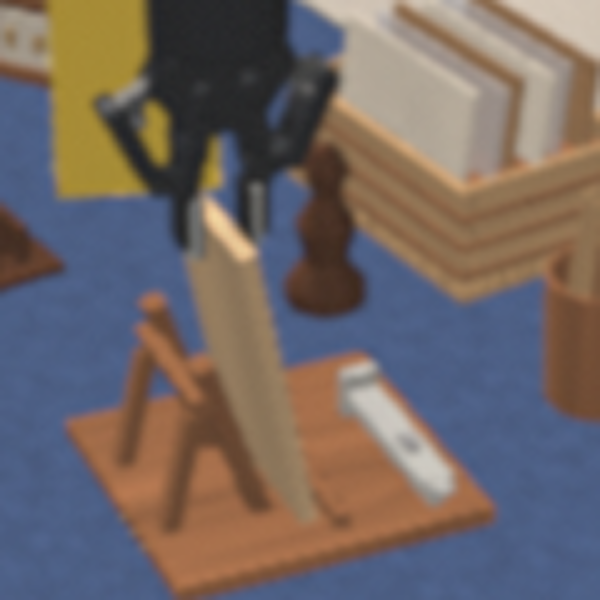

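The side view shows the board tilted back on the rear finger with its bottom edge in the slot at about (310,520). I'll keep lowering it, then open and withdraw.

```bash
for i in 1 2 3; do python3 -m crank '[[0,-0.002,0,0,0.3],[0,-0.004,0,0,0.3],[0,-0.006,0,0,0.3],[0,-0.008,0,0,0.3],[0,-0.010,0,0,0.3]]' |egrep 'tool_pos|ft_f'; done
python3 -m crank '[[0,-0.001,0,0,0.35],[0,-0.002,0,0,0.4],[0,-0.003,0,0,0.6],[0,-0.003,0,0,0.8],[0,-0.003,0,0,0.9]]' |egrep 'tool_pos|ft_f'
python3 - <<'E'
from h import *
s=cap('side','side5')['img']
cv2.imwrite('pics/c5.png',cv2.resize(s[180:300,260:380],(600,600),interpolation=cv2.INTER_CUBIC))
E
```

```text
tool_pos: [0.5442, 0.002, 0.1623]
ft_force: [-0.3, 0.6, 0.3]
tool_pos: [0.5344, 0.0036, 0.1623]
ft_force: [-0.2, -0.0, -0.5]
tool_pos: [0.5245, 0.0052, 0.1623]
ft_force: [0.2, 0.9, -0.5]
tool_pos: [0.5217, 0.0056, 0.1623]
ft_force: [-0.1, -0.1, 0.6]
```

View pics/c5.png

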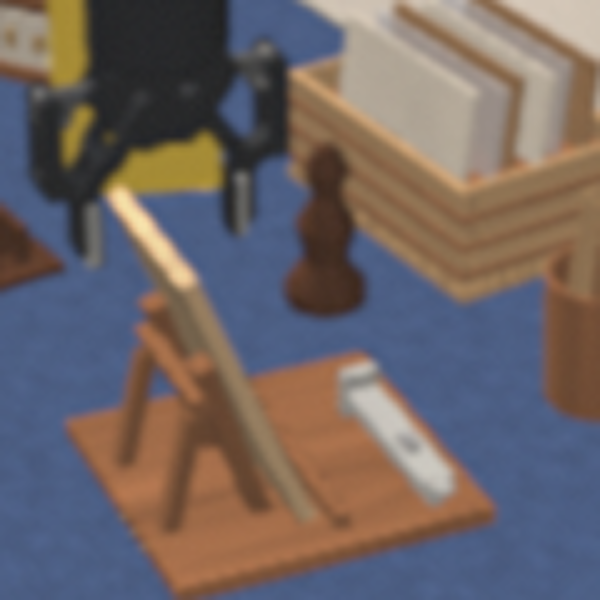

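The side view shows the board leaning on both rests, foot behind the lip, with both fingers clear of it at (90,240) and (238,205). Next I'll raise clear and head for the rail and lamp.

```bash
python3 -m crank '[[0,0,-0.02,0,0.9],[0,0,-0.05,0,0.9],[0,0,-0.09,0,0.9],[0,0,-0.12,0,0.9],[0,0,-0.12,0,0.9]]' >/dev/null
python3 - <<'E'
from h import *
K,R,t,_=cam('w1');o=-R.T@t;print('cam-tcp',o-[.5621,.337,.2309],'axis',R[2])
c,s=np.cos(-.158),np.sin(-.158);E=np.array([.578,-.003]);print(E+np.array([[c,-s],[s,c]])@[.075,-.15])
q=E+np.array([[c,-s],[s,c]])@[.075,-.15]
go(q[0],q[1],.28,-9.05)
E
```

```text
cam-tcp [-0.00310731  0.07930513  0.14120231] axis [ 0.00844305 -0.30600624 -0.95199207]
[ 0.62846428 -0.16293235]
t 11.3 tcp [0.523  0.0055 0.2858] yawY -9.18 shift [-0.1494  0.1309  0.0066] turn -0.13 F [ 0.2 -0.4 -0.7] w 0.9 gf 0.0 j6 1.59
```

Run:
```python
from h import *
c,s=np.cos(-.158),np.sin(-.158);E=np.array([.578,-.003])
q=E+np.array([[c,-s],[s,c]])@[.075,-.035]
go(q[0],q[1],.28,-9.05)
```

```text
t 11.3 tcp [0.523  0.0055 0.2858] yawY -9.18 shift [-0.0344  0.1306  0.0066] turn -0.13 F [ 0.2 -0.4 -0.7] w 0.9 gf 0.0 j6 1.59
```

```bash
python3 -m crank '[[-0.01,0.03,0,0,0.9],[-0.02,0.07,0,0,0.9],[-0.03,0.11,0,0,0.9],[-0.034,0.13,0,0,0.9],[-0.034,0.13,0,0,0.9]]' >/dev/null
python3 -m crank '[[0,0,0,0,0.9],[0,0,0,0,0.9]]' >/dev/null
python3 - <<'E'
from h import *
cap('wrist','w2'); go(.4987,-.3838,.28,-9)
E
```

```text
t 12.05 tcp [ 0.6439 -0.0482  0.2826] yawY -9.16 shift [-0.3544 -0.0899  0.0026] turn -0.16 F [0.7 1.  0.7] w 0.9 gf 0.0 j6 1.53
```

```bash
python3 -m crank '[[-0.03,-0.008,0,0,0.9],[-0.08,-0.02,0,0,0.9],[-0.13,-0.033,0,0,0.9],[-0.18,-0.046,0,0,0.9],[-0.23,-0.058,0,0,0.9]]' >/dev/null
python3 -m crank '[[-0.05,-0.013,0,0,0.9],[-0.09,-0.023,0,0,0.9],[-0.124,-0.032,0,0,0.9],[-0.124,-0.032,0,0,0.9],[-0.124,-0.032,0,0,0.9]]' >/dev/null
python3 - <<'E'
from h import *
cap('wrist','w3'); go(.4987,-.3838,.28,-9)
print(w2px('w3',[.4987,-.3838,.05]),w2px('w2',[.640,-.048,.03]))
a=cv2.imread('pics/w2.png');b=cv2.imread('pics/w3.png')
cv2.imwrite('pics/c6.png',np.hstack([cv2.resize(a[100:400,220:420],(400,600)),cv2.resize(b[100:400,220:420],(400,600))]))
E
```

```text
t 13.1 tcp [ 0.5015 -0.3774  0.2827] yawY -9.18 shift [-0.0068 -0.0018  0.0027] turn -0.18 F [0.3 0.9 0.7] w 0.897 gf 0.0 j6 0.96
[[322.05925935 204.98382305]] [[319.55854692 194.55683562]]
```

View pics/c6.png

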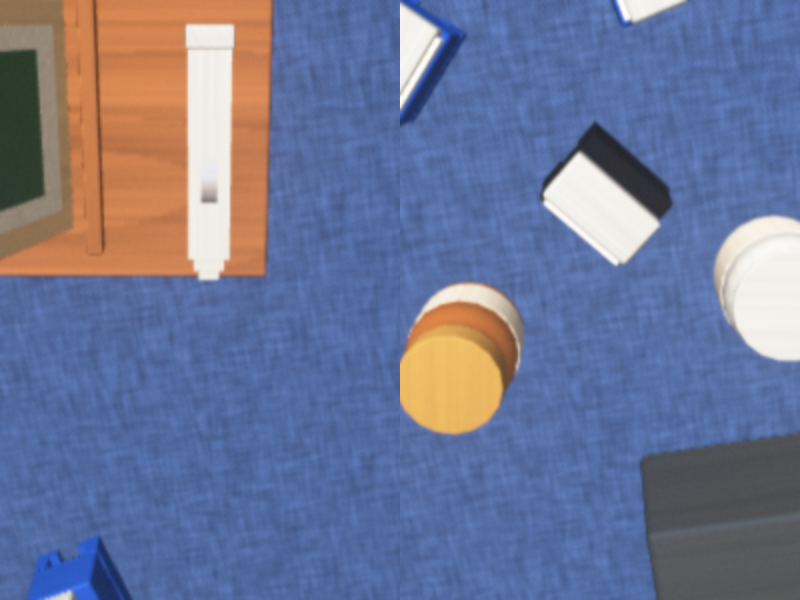

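The left half shows the rail: centre line at crop column 209, tip at (208,280), stop face at row 48. It also shows the board's foot behind the lip. The right half shows the black lamp, with white head corners near (582,152), (660,215), (545,197) and black body outline corners near (597,123), (671,192).

Run:
```python
from h import *
np.set_printoptions(precision=4,suppress=True)
a=lambda X,Y:(220+X/2,100+Y/2); b=lambda X,Y:(220+(X-400)/2,100+Y/2)
O=[(.075,-.086,.03),(.085,-.075,.03),(.065,-.075,.03),(.086,.025,.04),(.064,.025,.04),(.105,-.09,.012),(.022,-.075,.022)]
P=[a(208,280),a(230,261),a(188,261),a(234,49),a(186,49),a(266,276),a(102,254)]
p,r=fit('w2',O,P,[.578,-.003,-.158]);print('easel',p,np.degrees(p[2]));print(r)
A=px2w('w3',*b(597,123),0);B=px2w('w3',*b(672,191),0);C=px2w('w3',*b(544,190),0)
d=B-A;print(A,B,np.linalg.norm(d),np.degrees(np.arctan2(d[1],d[0])),np.linalg.norm(C-A))
yl=np.degrees(np.arctan2(d[1],d[0])) # direction of lamp y or -y
n=np.array([d[1],-d[0],0])/np.linalg.norm(d); 
H=[px2w('w3',*b(*q),.055) for q in((582,152),(660,215),(620,262),(543,197))]
M=(A+B)/2
print('n',n)
for h in H: print('head perp from +side',(h-A)@n,'along',(h-A)@d/np.linalg.norm(d))
for s in (1,-1):
  c=M+s*n*.02; print(c)
# color samples in side1 around the lamp
s=cv2.imread('pics/side1.png'); g=cv2.cvtColor(s,cv2.COLOR_BGR2GRAY)[340:375:2,356:390:2]; print(g)
```

```text
easel [ 0.5772  0.003  -0.1643] -9.41226769995612
[[ 0.2066  0.4648]
 [-0.5314 -0.6798]
 [ 0.0721 -0.761 ]
 [ 0.4033 -0.0528]
 [-0.4643 -0.1481]
 [ 0.1625  0.9614]
 [ 0.1705  0.3238]]
[ 0.5005 -0.3505  0.    ] [ 0.5329 -0.3909  0.    ] 0.05179030163984268 -51.244654022975766 0.04371979862308141
n [-0.7798 -0.626   0.    ]
head perp from +side 0.008513426070176754 along -0.0006892928299160181
head perp from +side 0.006266393259351702 along 0.044393145527059634
head perp from +side 0.03472210186626912 along 0.04585980782902137
head perp from +side 0.03535106719509286 along -0.00031032978116774396
[ 0.5011 -0.3832  0.    ]
[ 0.5323 -0.3582  0.    ]
[[ 54  59  64  73  90  87  88  92  91  89  89  88  87  86  88  86  86]
 [ 68  56  54  64  85  90  88  89  86  86  89  87  87  87  86  85  85]
 [ 90  78  67  93 158 163 135 119 101  89  86  87  86  87  87  86  87]
 [ 90  87  85 121 186 190 189 186 176 171 154 131 117 101  91  86  89]
 [ 89  86  90 153 189 188 187 187 188 189 189 189 185 175 145  94  90]
 [ 89  88 105 173 189 189 190 189 188 188 186 187 187 189 144  85  90]
 [ 89  86  96 156 180 183 181 184 187 187 187 189 189 182 112  76  90]
 [ 85  85  87 125 149 153 161 167 170 183 183 183 185 169  85  77  89]
 [ 88  86  69  49  72  92 110 134 143 151 158 166 164 131  61  82  90]
 [ 89  87  68  31  26  27  32  46  60  82 101 123 136 101  49  84  92]
 [ 86  89  68  30  26  29  27  28  28  27  28  39  49  35  41  85  89]
 [ 86  87  65  28  29  27  28  27  27  26  27  26  28  24  49  87  87]
 [ 89  87  67  38  31  26  25  27  29  28  28  28  29  26  57  87  88]
 [118 128 134 128 110  87  49  28  26  27  26  30  26  42  75  90  87]
 [149 147 147 147 145 143 129  78  32  29  29  29  27  67  90  90  89]
 [147 147 146 147 145 145 145 133  78  29  29  30  29  62  90  89  88]
 [145 147 147 145 145 144 143 145 122  54  30  28  30  73  90  88  88]
 [147 146 147 145 145 144 143 144 139  91  76  67  58  79  84  85  90]]
```

Run:
```python
from h import *
im=cv2.imread('pics/w3.png')
for off in (-8,8):
  for k in np.arange(-.7,1.35,.05):
    u,v=330.5-19.5*k+off*.78,191.5+23*k+off*.63
    print(round(k,2),cv2.getRectSubPix(im.astype(np.float32),(1,1),(u,v)).ravel().astype(int),end='; ')
  print()
```

```text
-0.7 [156 106  82]; -0.65 [153 103  81]; -0.6 [161 109  85]; -0.55 [158 106  83]; -0.5 [115  79  64]; -0.45 [50 41 39]; -0.4 [47 39 38]; -0.35 [48 42 40]; -0.3 [52 46 45]; -0.25 [54 46 47]; -0.2 [55 48 48]; -0.15 [54 47 46]; -0.1 [52 46 47]; -0.05 [53 46 46]; 0.0 [73 69 70]; 0.05 [153 158 162]; 0.1 [225 230 233]; 0.15 [239 243 245]; 0.2 [238 242 245]; 0.25 [237 242 244]; 0.3 [237 242 244]; 0.35 [237 241 243]; 0.4 [238 242 244]; 0.45 [237 241 243]; 0.5 [236 240 242]; 0.55 [235 239 242]; 0.6 [234 239 242]; 0.65 [236 241 243]; 0.7 [236 241 243]; 0.75 [236 241 243]; 0.8 [238 242 245]; 0.85 [235 240 242]; 0.9 [235 239 242]; 0.95 [229 234 237]; 1.0 [228 235 238]; 1.05 [246 249 250]; 1.1 [208 185 177]; 1.15 [171 116  93]; 1.2 [168 114  90]; 1.25 [159 108  86]; 1.3 [161 109  86]; 
-0.7 [167 111  87]; -0.65 [161 109  85]; -0.6 [155 105  83]; -0.55 [159 107  84]; -0.5 [152 103  81]; -0.45 [79 59 51]; -0.4 [49 41 40]; -0.35 [48 41 40]; -0.3 [53 45 45]; -0.25 [55 48 47]; -0.2 [54 47 47]; -0.15 [55 48 48]; -0.1 [55 47 47]; -0.05 [55 48 47]; 0.0 [60 55 54]; 0.05 [116 117 120]; 0.1 [203 209 214]; 0.15 [236 241 243]; 0.2 [237 241 244]; 0.25 [236 241 243]; 0.3 [236 241 243]; 0.35 [236 241 243]; 0.4 [237 241 244]; 0.45 [237 241 244]; 0.5 [235 239 242]; 0.55 [234 238 241]; 0.6 [233 238 241]; 0.65 [234 238 241]; 0.7 [235 240 242]; 0.75 [235 239 242]; 0.8 [237 241 244]; 0.85 [236 240 243]; 0.9 [234 238 241]; 0.95 [230 236 238]; 1.0 [222 230 234]; 1.05 [244 248 251]; 1.1 [221 211 209]; 1.15 [167 117  96]; 1.2 [169 115  91]; 1.25 [172 117  92]; 1.3 [173 117  93];
```

A bright lens strip shows only on the lower-left edge, so the lens faces world (-0.78,-0.63) and the lamp x axis is at about 38.8°. Next I'll turn and descend on the lamp.

```bash
python3 -m crank '[[0,0,0.02,-8.5,0.7],[0,0,0.05,-17,0.7],[0,0,0.08,-25.5,0.7],[0,0,0.1,-34,0.7],[0,0,0.1,-42.5,0.7]]' >/dev/null
python3 -m crank '[[0,0,0,-5.4,0.7],[0,0,0,-5.4,0.7],[0,0,0,-5.4,0.7]]' >/dev/null
python3 -c "
from h import *
go(.5011,-.3832,.008,38.8)"
```

```text
t 13.9 tcp [ 0.5021 -0.3771  0.1827] yawY 38.62 shift [-0.004  -0.0046  0.1747] turn -0.18 F [-0.3 -0.2 -1. ] w 0.697 gf 0.0 j6 0.12
```

```bash
python3 -m crank '[[-0.004,-0.0045,0.03,-0.2,0.7],[-0.004,-0.0045,0.07,-0.2,0.7],[-0.004,-0.0045,0.11,-0.2,0.7],[-0.004,-0.0045,0.14,-0.2,0.7],[-0.004,-0.0045,0.15,-0.2,0.7]]' |egrep 'pos|ft_f'
python3 -m crank '[[0,0,0.008,0,0.7],[0,0,0.016,0,0.7],[0,0,0.022,0,0.7],[0,0,0.0245,0,0.7],[0,0,0.0245,0,0.7]]'  |egrep 'pos|ft_f'
python3 -c "
from h import *
go(.5011,-.3832,.008,38.8)"
```

```text
tool_pos: [0.4997, -0.3825, 0.0297]
ft_force: [-0.3, 0.3, -0.1]
tool_pos: [0.5008, -0.3841, 0.008]
ft_force: [-0.3, 0.3, 0.3]
t 14.9 tcp [ 0.5008 -0.3841  0.008 ] yawY 38.91 shift [ 0.0005  0.0008 -0.    ] turn 0.11 F [-0.3  0.3  0.3] w 0.699 gf 0.0 j6 0.11
```

```bash
python3 -m crank '[[0,0,0,0,0.45],[0,0,0,0,0.4],[0,0,0,0,0.3],[0,0,0,0,0.3],[0,0,0,0,0.3]]' 40 |egrep 'pos|f|gr'
python3 -m crank '[[0,0,0,0,0.3],[0,0,0,0,0.3],[0,0,-0.01,0,0.3],[0,0,-0.03,0,0.3],[0,0,-0.06,0,0.3]]' 40 |egrep 'pos|f|gr'
python3 -m crank '[[0,0,-0.02,8,0.3],[0,0,-0.04,16.5,0.3],[0,0,-0.06,25,0.3],[0,0,-0.08,33.5,0.3],[0,0,-0.08,42,0.3]]' |egrep 'pos|f|gr'
python3 - <<'E'
from h import *
e=np.array([.5772,.003]);th=-.1643;c,s=np.cos(th),np.sin(th)
q=e+np.array([[c,-s],[s,c]])@[.075,-.15]
print(q,e+np.array([[c,-s],[s,c]])@[.075,-.086]);go(q[0],q[1],.15,np.degrees(th))
E
```

```text
tool_pos: [0.501, -0.3843, 0.0084]
ft_force: [0.2, -0.4, 5.8]
grip_width: 0.46
gripper_force: 41.0
tool_pos: [0.4999, -0.3834, 0.0678]
ft_force: [0.9, 0.3, -0.5]
grip_width: 0.459
gripper_force: 40.4
tool_pos: [0.5014, -0.3847, 0.151]
ft_force: [0.4, 0.3, -1.5]
grip_width: 0.463
gripper_force: 40.5
[ 0.62665571 -0.1572471 ] [ 0.63712367 -0.09410898]
t 16.4 tcp [ 0.5014 -0.3847  0.151 ] yawY -3.43 shift [0.2346 0.1115 0.0007] turn 5.98 F [ 0.4  0.3 -1.5] w 0.463 gf 40.5 j6 0.85
```

Grip width 0.46 matches the 40 mm lamp. Next I'll move to the staging point beyond the rail's open end.

```bash
python3 -m crank '[[0.02,0.01,0,2,0.3],[0.06,0.03,0,4,0.3],[0.1,0.05,0,6,0.3],[0.14,0.067,0,6,0.3],[0.18,0.085,0,6,0.3]]' >/dev/null
python3 -c "
from h import *
go(.6267,-.1572,.06,-9.4)"
```

```text
t 16.9 tcp [ 0.5956 -0.2072  0.1484] yawY -9.1 shift [0.0543 0.0228 0.0884] turn 0.3 F [ 0.7 -0.2 -0.2] w 0.458 gf 40.5 j6 1.27
```

```bash
python3 -m crank '[[0.02,0.01,0.02,0.3,0.3],[0.04,0.02,0.05,0.3,0.3],[0.054,0.023,0.08,0.3,0.3],[0.054,0.023,0.088,0.3,0.3],[0.054,0.023,0.088,0.3,0.3]]' >/dev/null
python3 -m crank '[[0,0,0.01,0,0.3],[0,0,0.02,0,0.3],[0,0,0.03,0,0.3],[0,0,0.033,0,0.3],[0,0,0.033,0,0.3]]' >/dev/null
python3 - <<'E'
from h import *
go(.6267,-.1572,.0265,-9.4)
im=cap('wrist','w4')['img']
cv2.imwrite('pics/c7.png',cv2.resize(im[20:320,220:420],(533,800))[0:600])
cv2.imwrite('pics/c7.png',cv2.resize(im[60:300,160:480],(800,600),interpolation=cv2.INTER_CUBIC))
E
```

```text
t 17.9 tcp [ 0.6261 -0.1592  0.0263] yawY -9.4 shift [ 0.0021  0.0003 -0.0002] turn 0.0 F [ 0.5 -0.6 -1.3] w 0.467 gf 40.6 j6 1.36
```

View pics/c7.png

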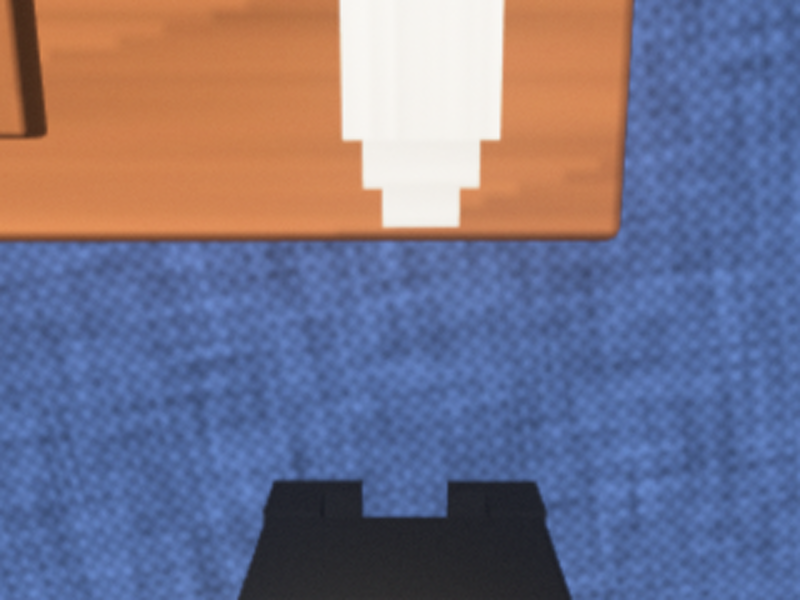

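The picture shows the rail tip centred at crop column 421 (rows 140–227) and the lamp's channel mouth at columns 362–447, centre 405. The lamp therefore needs a small shift to the right.

Run:
```python
from h import *
np.set_printoptions(precision=4,suppress=True)
a=lambda X,Y:(160+X/2.5,60+Y/2.5)
s=robot.get_state();T=np.array(s['tool_pos']);R=np.array(s['tool_rot'])
f=lambda X,Y,z:(R.T@(px2w('w4',*a(X,Y),z)-T))*1000
print('rail tip',f(421,227,.03),'step -75',f(342,139,.03),f(500,139,.03),'far',f(340,2,.03),f(504,2,.03))
print('lamp mouth/body',f(362,482,.018),f(447,482,.018),f(273,482,.018),f(537,482,.018))
```

```text
rail tip [65.9636  0.3292 -3.2787] step -75 [76.8948 -9.7031 -3.276 ] [76.88   10.2636 -3.2806] far [92.8716 -9.6466 -3.2754] [92.8512 10.3125 -3.28  ]
lamp mouth/body [26.7157 -8.3036  8.7218] [26.7165  4.6139  8.7188] [ 26.7148 -21.8347   8.725 ] [26.7173 18.2854  8.7156]
```

```bash
python3 -m crank '[[0,0.002,0,0,0.3],[0.01,0.002,0,0,0.3],[0.02,0.002,0,0,0.3],[0.03,0.002,0,0,0.3],[0.036,0.002,0,0,0.3]]' |egrep 'pos|ft_f'
python3 -m crank '[[0.003,0,0,0,0.3],[0.006,0,0,0,0.3],[0.009,0,0,0,0.3],[0.012,0,0,0,0.3],[0.015,0,0,0,0.3]]' |egrep 'pos|ft_f'
python3 -c "
from h import *
go(.6267,-.1572,.0265,-9.4)
cap('wrist','w5')"
```

```text
tool_pos: [0.6344, -0.1224, 0.0269]
ft_force: [-0.7, 0.6, -0.9]
tool_pos: [0.6368, -0.1091, 0.0268]
ft_force: [0.5, -0.5, -1.0]
t 18.95 tcp [ 0.6368 -0.1091  0.0268] yawY -9.39 shift [-0.0491 -0.0021  0.0003] turn 0.01 F [ 0.5 -0.5 -1. ] w 0.464 gf 40.6 j6 1.44
```

```bash
for i in 1 2; do python3 -m crank '[[0.003,0,0,0,0.3],[0.006,0,0,0,0.3],[0.009,0,0,0,0.3],[0.012,0,0,0,0.3],[0.015,0,0,0,0.3]]' |egrep 'pos|ft_f';done
python3 -c "
from h import *
go(.6267,-.1572,.0265,-9.4)
R=np.array(robot.get_state()['tool_rot']);print(R.T@robot.get_state()['ft_force'])"
```

```text
tool_pos: [0.6392, -0.0941, 0.0268]
ft_force: [-0.4, -1.4, -1.4]
tool_pos: [0.6417, -0.0795, 0.0268]
ft_force: [0.1, -3.8, 0.2]
t 20.0 tcp [ 0.6417 -0.0795  0.0268] yawY -9.38 shift [-0.0791 -0.0021  0.0004] turn 0.02 F [ 0.1 -3.8  0.2] w 0.462 gf 40.7 j6 1.49
[-3.74755953  0.68334467 -0.24458512]
```

```bash
for i in 1 2 3; do python3 -m crank '[[0.004,0,0,0,0.3],[0.008,0,0,0,0.3],[0.012,0,0,0,0.3],[0.016,0,0,0,0.3],[0.020,0,0,0,0.3]]' 60 |egrep 'pos|ft_f';done
python3 -c "
from h import *
go(.6267,-.1572,.0265,-9.4)"
```

```text
tool_pos: [0.645, -0.0595, 0.0268]
ft_force: [-0.6, -2.0, 0.7]
tool_pos: [0.6482, -0.0398, 0.0268]
ft_force: [0.1, -1.3, 0.7]
tool_pos: [0.6514, -0.02, 0.0268]
ft_force: [0.4, -0.9, 0.5]
t 21.5 tcp [ 0.6514 -0.02    0.0268] yawY -9.38 shift [-0.1394 -0.002   0.0003] turn 0.02 F [ 0.4 -0.9  0.5] w 0.462 gf 65.0 j6 1.58
```

```bash
python3 -m crank '[[0.002,0,0,0,0.3],[0.004,0,0,0,0.3],[0.006,0,0,0,0.3],[0.007,0,0,0,0.3],[0.007,0,0,0,0.3]]' |egrep 'pos|ft_f'
for i in 1 2; do python3 -m crank '[[0.001,0,0,0,0.3],[0.002,0,0,0,0.3],[0.002,0,0,0,0.3]]' |egrep 'pos|ft_f'; done
```

```text
tool_pos: [0.6524, -0.0133, 0.0266]
ft_force: [0.1, 0.3, -1.1]
tool_pos: [0.6528, -0.0115, 0.0268]
ft_force: [-0.0, 0.2, -1.4]
tool_pos: [0.6528, -0.0114, 0.0269]
ft_force: [-3.2, -12.9, 1.0]
```

The lamp is against the stop with 13 N of push. Next I'll lower the last millimetre, release and withdraw upward.

```bash
python3 -m crank '[[0,0,0.0005,0,0.3],[0,0,0.001,0,0.3],[0,0,0.0015,0,0.3],[-0.0005,0,0.0015,0,0.3]]' |egrep 'pos|ft_f'
python3 -m crank '[[0,0,0,0,0.5],[0,0,0,0,0.58],[0,0,0,0,0.65],[0,0,0,0,0.7],[0,0,0,0,0.7]]' |egrep 'pos|f|gr'
python3 -c "
from h import *
cap('wrist','w6')
for q in ('c','d'): pass
go(.65,-.012,.12,-9.4)"
```

```text
tool_pos: [0.6532, -0.0115, 0.0258]
ft_force: [-1.9, -8.1, 3.5]
tool_pos: [0.6531, -0.0099, 0.0252]
ft_force: [0.3, 0.0, 1.0]
grip_width: 0.701
gripper_force: 0.0
t 23.55 tcp [ 0.6531 -0.0099  0.0252] yawY -9.37 shift [-0.0026 -0.0027 -0.0948] turn 0.03 F [ 0.3  0.9 -0.1] w 0.698 gf 0.0 j6 1.59
```

```bash
python3 -m crank '[[0,0,-0.005,0,0.7],[0,0,-0.015,0,0.7],[0,0,-0.03,0,0.7],[0,0,-0.05,0,0.7],[0,0,-0.08,0,0.7]]' |egrep 'pos|ft_f'
python3 -m crank '[[-0.01,0,-0.04,0,0.7],[-0.02,0,-0.08,0,0.7],[-0.03,0,-0.12,0,0.7],[-0.035,0,-0.17,0,0.7],[-0.035,0,-0.177,0,0.7]]' |egrep 'pos|ft_f'
python3 - <<'E'
from h import *
np.set_printoptions(precision=4,suppress=True)
cap('top','top7');cap('wrist','w7'); im=cv2.imread('pics/w7.png')
# predicted home: lamp tail edge etc., easel as fitted from wrist view
e=np.array([.5772,.003]);th=-.1643;c,s=np.cos(th),np.sin(th);W=lambda x,y,z:np.r_[e+np.array([[c,-s],[s,c]])@[x,y],z]
g=cv2.cvtColor(im,cv2.COLOR_BGR2GRAY).astype(np.float32)
# profile along the rail top (z .03) and along the lamp top (z .072), easel y -60..30 mm
for z in(.03,.072):
  print(z,[(y,int(cv2.getRectSubPix(g,(1,1),tuple(map(float,w2px('w7',W(.075,y/1000,z))[0])))[0,0])) for y in range(-92,34,3)])
print('across z.072',[(x,int(cv2.getRectSubPix(g,(1,1),tuple(map(float,w2px('w7',W(x/1000,0,.072))[0])))[0,0])) for x in range(45,106,2)])
go(0.6,0,.2,0)
E
```

```text
tool_pos: [0.6525, -0.0099, 0.1059]
ft_force: [-0.0, 0.6, 1.2]
tool_pos: [0.6483, -0.0454, 0.289]
ft_force: [1.5, 0.6, 0.9]
0.03 [(-92, 105), (-89, 115), (-86, 122), (-83, 236), (-80, 236), (-77, 237), (-74, 236), (-71, 238), (-68, 238), (-65, 238), (-62, 238), (-59, 238), (-56, 239), (-53, 238), (-50, 238), (-47, 225), (-44, 142), (-41, 180), (-38, 209), (-35, 228), (-32, 194), (-29, 239), (-26, 238), (-23, 239), (-20, 239), (-17, 239), (-14, 240), (-11, 240), (-8, 240), (-5, 240), (-2, 240), (1, 240), (4, 241), (7, 240), (10, 241), (13, 241), (16, 241), (19, 241), (22, 244), (25, 132), (28, 238), (31, 240)]
0.072 [(-92, 108), (-89, 108), (-86, 120), (-83, 111), (-80, 104), (-77, 105), (-74, 110), (-71, 204), (-68, 236), (-65, 238), (-62, 236), (-59, 238), (-56, 238), (-53, 238), (-50, 238), (-47, 238), (-44, 238), (-41, 238), (-38, 237), (-35, 139), (-32, 180), (-29, 212), (-26, 231), (-23, 219), (-20, 239), (-17, 239), (-14, 239), (-11, 239), (-8, 239), (-5, 240), (-2, 240), (1, 240), (4, 240), (7, 240), (10, 241), (13, 241), (16, 241), (19, 241), (22, 241), (25, 223), (28, 221), (31, 239)]
across z.072 [(45, 147), (47, 145), (49, 143), (51, 144), (53, 143), (55, 138), (57, 155), (59, 248), (61, 238), (63, 240), (65, 243), (67, 240), (69, 240), (71, 238), (73, 238), (75, 240), (77, 241), (79, 240), (81, 240), (83, 238), (85, 128), (87, 50), (89, 51), (91, 51), (93, 50), (95, 138), (97, 146), (99, 127), (101, 107), (103, 110), (105, 113)]
t 24.65 tcp [ 0.6479 -0.0447  0.2846] yawY -9.39 shift [ 0.0363 -0.0549  0.0844] turn -9.39 F [-0.  -0.5 -0.8] w 0.704 gf 0.0 j6 1.54
```

Run:
```python
from h import *
e=np.array([.5772,.003]);th=-.1643;c,s=np.cos(th),np.sin(th);W=lambda x,y,z:np.r_[e+np.array([[c,-s],[s,c]])@[x,y],z]
def prof(f,x,z,ys):
  g=cv2.cvtColor(cv2.imread(f'pics/{f}.png'),cv2.COLOR_BGR2GRAY).astype(np.float32)
  print(f,x,z,[(y,int(cv2.getRectSubPix(g,(1,1),tuple(map(float,w2px(f,W(x,y/1000,z))[0])))[0,0])) for y in ys])
for f in('w2','w7'): prof(f,.075,.03,range(-50,-20,1))
prof('w2',.075,.04,range(16,40,1))
prof('w7',.091,.06,range(-34,36,1))
```

```text
w2 0.075 0.03 [(-50, 238), (-49, 238), (-48, 237), (-47, 223), (-46, 173), (-45, 133), (-44, 142), (-43, 157), (-42, 169), (-41, 178), (-40, 188), (-39, 199), (-38, 208), (-37, 215), (-36, 221), (-35, 227), (-34, 231), (-33, 233), (-32, 232), (-31, 232), (-30, 232), (-29, 234), (-28, 234), (-27, 234), (-26, 235), (-25, 237), (-24, 238), (-23, 238), (-22, 239), (-21, 238)]
w7 0.075 0.03 [(-50, 238), (-49, 238), (-48, 237), (-47, 225), (-46, 185), (-45, 146), (-44, 142), (-43, 156), (-42, 169), (-41, 180), (-40, 189), (-39, 200), (-38, 209), (-37, 215), (-36, 222), (-35, 228), (-34, 231), (-33, 218), (-32, 194), (-31, 215), (-30, 235), (-29, 239), (-28, 239), (-27, 239), (-26, 238), (-25, 238), (-24, 239), (-23, 239), (-22, 239), (-21, 239)]
w2 0.075 0.04 [(16, 241), (17, 240), (18, 241), (19, 241), (20, 241), (21, 241), (22, 241), (23, 241), (24, 241), (25, 221), (26, 217), (27, 236), (28, 237), (29, 238), (30, 238), (31, 239), (32, 239), (33, 240), (34, 240), (35, 225), (36, 172), (37, 147), (38, 152), (39, 154)]
w7 0.091 0.06 [(-34, 144), (-33, 144), (-32, 145), (-31, 145), (-30, 144), (-29, 142), (-28, 141), (-27, 142), (-26, 145), (-25, 133), (-24, 90), (-23, 57), (-22, 51), (-21, 50), (-20, 51), (-19, 51), (-18, 52), (-17, 52), (-16, 52), (-15, 53), (-14, 52), (-13, 51), (-12, 52), (-11, 51), (-10, 51), (-9, 51), (-8, 51), (-7, 53), (-6, 51), (-5, 51), (-4, 50), (-3, 51), (-2, 51), (-1, 52), (0, 51), (1, 50), (2, 52), (3, 51), (4, 52), (5, 50), (6, 51), (7, 50), (8, 51), (9, 50), (10, 51), (11, 51), (12, 51), (13, 50), (14, 49), (15, 50), (16, 50), (17, 50), (18, 49), (19, 49), (20, 48), (21, 50), (22, 49), (23, 50), (24, 48), (25, 45), (26, 50), (27, 97), (28, 140), (29, 146), (30, 149), (31, 151), (32, 153), (33, 151), (34, 150), (35, 147)]
```

The catch profile is the same as before insertion, so it has popped up. The lamp spans easel y -24 to 26 mm against the stop, and its lens strip is on the board side. Handing in.

```bash
python3 -c "
from rig import robot
print(robot.finish_job())"
```

```text
the job is handed in; nothing more can be done
None
```

I handed the job in at about 25 s: the tall board leans on the easel behind the lip, and the lamp is home on the rail with its catch up and lens towards the board. Both are released; the hand-in returned no verdict, and my last checks were camera and force readings. I did not re-check the board after the lamp went on.

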